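# Push the deep-well plate home in the corner of its fence

## Robot

A 7-joint arm with a two-finger parallel gripper is mounted at the origin on a cart in front of the work surface, level with it; the furniture and walls round the work are solid. World frame = base frame: x ahead of the robot, y to its left, z up, the work surface at z = 0. Lengths are in mm, angles in degrees, forces in N, time in s.
With the tool pointing down it reaches from about 350 to 900 mm from the base axis. Payload 8.1 kg.
Tool frame: the origin (TCP) lies at the very end of the fingers, on their centre line; the grasp point (between the pads) lies 19 mm behind it; z points along the fingers, y is the line along which they close (so a half turn about z gives the same grasp; the last joint's range is limited). The gripper opens to 85 mm and grips with 20 to 120 N. Pads are 22 mm wide; open, the fingers measure 114 mm over their backs; the gripper's body (76 mm by 85 mm) begins 54 mm behind the grasp point. The pads swing forward as they close: fully open they stand 13 mm farther back than shut.
Start: joints at [-5.879, 24.895, 1.432, 90.138, -0.665, 64.973, -4.303], TCP at [625.013, -0.027, 231.323] pointing down, gripper open.
Joint ranges: [-149.89, 149.89], [-25.12, 119.58], [-72.63, 75.52], [4.76, 147.25], [-75.54, 255.54], [6.69, 114.76], [-157.13, 157.13]. Speed limits (degrees/s): [127.2, 127.2, 172.46, 172.46, 180, 180, 180].

## Interface

Orientations are given as a 3x3 rotation matrix whose columns are the frame's x, y, z axes.
In Python, from plant import bot gives the robot as it stands.
- The arm moves only by the tool servo_tool, never from a script. Its argument "moves" is a list of rows, each an object with "claw": the closure, from 0 (fully open) to 1 (shut); "delta_pos": the shift along the tool's x, y, z in m, a list of three; "spin": the turn about the tool's z in rad. A call has 1 to 5 rows; each row shifts and turns the commanded pose from where the row before left it, along the tool's axes as they then stand; what a row does not reach is not made up. A row lasts 1/8 s, in which the tool goes at most 62.5 mm and 10.7 degrees, less where a joint would pass 70% of its speed; a pose out of reach is approached as far as the arm can. A call is refused whole if a number of a shift passes 0.0625 or a number of a turn 0.188, either way. A call with a gripper value outside its range is refused whole. The fingers move at their own pace and stop on an object; "newtons" is the grip in N (left out, the last holds). Time passes only in rows, so rows that do not move let the fingers close. It gives the time, the measured TCP pose, the force, the opening and the grip force at its end, in the units of the state.
- bot.get_obs(): the state, without advancing time (a new reading comes with each control period).
- bot.capture(name): name is "scene" or "side" or "wrist"; returns the picture (480x640x3 uint8, blue, green, red); there is no depth.
- bot.camera_model(name): a dict with "fx", "fy", "cx", "cy" (pixels), "dist_coeffs" ([k1, k2, p1, p2, k3] as OpenCV has them; the pictures are not rectified), "extrinsics" (4x4, takes a point from world to camera coordinates). Camera axes: x right, y down, z forward; pixel columns grow to the right and rows downward; lengths in mm; the calibration is good to about 2 mm. A picture is of the moment at which its call begins: read the wrist's pose just before it. camera_model takes no time and is no camera call; for the wrist camera it gives the pose at the moment of the call.
- bot.close_job(): hands the job in; it is judged then, once.
Trained networks look in the newest picture that a camera, given by its name, has taken for a name from the list of things; names that differ only in an ending like _2 or _b are one class to them, and where a whole thing is asked for, a point or a joint stands for the part that bears it (a point fixed in the world has none). Each returns a list of dicts, best first, with "confidence" (0 to 1); they miss things now and then, are a little off and sometimes report something else, mostly with a low value. They report only what shows in the picture. A call takes as long as a camera call. They do not tell look-alikes from the thing itself.
- bot.recognise(camera, thing): "box" ([left, top, right, bottom] in pixels, round what is visible of it).
- bot.masks_of(camera, thing): "region" (480x640 bool, what is visible of it) and "box" ([left, top, right, bottom] in pixels, round what is visible of it).
The state is a dict: "time_s": time; "joint_positions": joint angles; "joint_velocities": joint speeds; "joint_torque": joint torques, N m; "eef_pos": TCP position; "ee_rot": TCP orientation; "contact_force": force on the tool from outside, world axes, zero at the start; "ft_torque": the same for the moment, N m; "opening": finger opening in mm; "finger_force": force on a finger pad.
Only numpy, scipy, OpenCV 4.12 (cv2) and the standard library are available. Lean on these libraries where they do the work, as an engineer would, in place of code of your own. Each camera call takes 0.05 s, during which the arm holds its last target. There are 200 camera calls.

## Task

Without picking it up, push the deep-well plate (the taller of the two well plates) across the worktop into the corner of the aluminium fence, so that its long side lies flush along the front of the fence and its left end rests against the steel end stop. Leave it flat and at rest there, and leave everything else on the worktop where it is.

Things in the scene. Friction and masses are not known exactly. Their poses are not given: they have to be found in the camera images.
- deep_plate: Deep-well plate, the tall one of the two white rectangular plates with a grid of square wells: 85.5 mm (its x) by 128 mm (its y), 41 mm high, about 0.2 to 0.4 kg, loose on the worktop with plain vertical sides. Origin at the centre of its underside; z up. It slides under a few newtons pushed low on its side.
- fence: Straight aluminium fence (bar) fixed to the worktop, 400 mm long (its y), 20 mm thick, 30 mm high. Origin at the foot of the middle of its front face, the upright face that looks toward the robot; its x points away from the robot, square to the face, so the bar fills x = 0 to 20 mm; two low screw heads on top. When the deep plate is home its centre is 43 mm in front of this face.
- end_stop: Steel end stop clamped on the fence toward its left end, fixed: a block 30 mm wide that stands out 55 mm in front of the fence, 30 mm high, with a clamp bridge to 41 mm and a black knob to 57 mm high above the fence. Axes parallel to the fence's. Origin at the foot of its working face, in the plane of the fence's front face; the working face looks to the right (-y) and the block fills y = 0 to 30 mm. When the deep plate is home its centre is 64 mm to the right of this face.
- flat_plate: Shallow well plate, white, same outline as the deep one (85.5 by 128 mm) but only 14.5 mm high; to the left or right of the work. Origin at the centre of its underside. Loose, not to be moved.
- timer: White lab timer lying flat, 62 by 62 mm, 18 mm high. Origin at the centre of its underside. Loose, not to be moved.
- brass_weight: Brass weight with a knob, 29 mm across, 50 mm high. Origin at the centre of its underside. Loose, not to be moved.
- small_weight: Brass weight with a knob, 23 mm across, 39 mm high. Origin at the centre of its underside. Loose, not to be moved.
- dropper: Brown dropper bottle, 33 mm across, 94 mm high. Origin at the centre of its underside. Loose, not to be moved.
- vial: Small glass vial with a white cap, 21 mm across, 50 mm high, in front of the end stop and left of it. Origin at the centre of its underside. Loose, not to be moved.
- tape_roll: Roll of tape lying flat, 66 mm across, 18 mm high, far left. Origin at the centre of its underside. Loose, not to be moved.
Mind the look-alikes: they are no part of the job. What is shaped like the deep_plate but blue or pink is not meant.

How it is judged (in metres and radians):
At the end, for the whole second after the job is handed in: The deep plate lies flat and at rest on the worktop, its long side parallel to the fence within 0.035 rad and its centre within 4 mm of where it is when it touches the fence and the end stop (x of deep_plate in the frame of fence between -0.0468 and -0.038 m and y of deep_plate in the frame of end_stop between -0.068 and -0.059 m and angle between the x axis of deep_plate and the x axis of fence, either way round below 0.035 rad and angle between deep_plate's own z axis and vertical below 0.05 rad and height (world z) of deep_plate below 0.004 m and linear speed of deep_plate below 0.01 m/s).
It fails at once if the deep plate is lifted off the worktop or carried (height (world z) of deep_plate above 0.012 m).
It fails at once if the deep plate is tipped (angle between deep_plate's own z axis and vertical above 0.2 rad).
It fails at once if the shallow plate, timer or tape roll is moved by more than 20 mm or tipped (distance of any of flat_plate, timer, tape_roll from where it was at the start of the episode above 0.02 m or angle between any of flat_plate, timer, tape_roll's own z axis and vertical above 0.4 rad).
It fails at once if a brass weight, the dropper bottle or the vial is moved by more than 20 mm or knocked over (distance of any of brass_weight, small_weight, dropper, vial from where it was at the start of the episode above 0.02 m or angle between any of brass_weight, small_weight, dropper, vial's own z axis and vertical above 0.4 rad).
It also fails if it takes over 51 s, if anything falls off the work surface, if the arm or the gripper's body presses on something with over 40 N, if the wrist force passes 120 N, or if a joint passes its speed limit or range.

## Working session

There is one attempt and no reset: what is moved stays moved. The work goes in short steps, Python scripts to look and compute and a tool call to move; the robot and the scene stay as the last step left them, time stands still between calls to the robot, and variables do not carry over. Pictures are saved under pics/ and viewed, at most 10 in all, crops included, and the job is handed in when it is done.

Besides the shell and the picture viewer there is one more tool, called by a JSON object that holds its "fn" and its "kwargs", one argument or row to a line. servo_tool: Moves the arm, as the interface text tells. Its arguments: {"type":"object","properties":{"moves":{"type":"array"},"newtons":{"type":"number"}},"required":["moves"]}

```bash
mkdir -p pics; python3 - <<'E'
from plant import bot
import cv2,numpy as np
o=bot.get_obs();print(o['time_s'],o['eef_pos'],np.round(o['ee_rot'],3).tolist(),o['opening'])
a=bot.capture('scene');cv2.imwrite('pics/s.png',a)
for t in ['deep_plate','fence','end_stop','flat_plate','vial','dropper','brass_weight','small_weight','timer','tape_roll']:
    print(t,[(np.round(r['box']).tolist(),round(r['confidence'],2)) for r in bot.recognise('scene',t)][:3])
b=bot.capture('side');cv2.imwrite('pics/d.png',b)
print(bot.camera_model('scene'));print(bot.camera_model('side'))
E
```

```text
0.0 [ 6.24490109e+02 -3.83197988e-02  2.30510481e+02] [[0.0, 1.0, -0.002], [1.0, -0.0, -0.0], [-0.0, -0.002, -1.0]] 85.77412897535834
deep_plate [([371.0, 215.0, 422.0, 252.0], 0.94), ([341.0, 249.0, 404.0, 301.0], 0.74), ([332.0, 174.0, 381.0, 204.0], 0.65)]
fence [([282.0, 202.0, 383.0, 266.0], 0.63)]
end_stop [([291.0, 236.0, 324.0, 266.0], 0.58)]
flat_plate [([227.0, 304.0, 293.0, 352.0], 0.82)]
vial [([312.0, 263.0, 318.0, 288.0], 0.54)]
dropper [([219.0, 264.0, 233.0, 298.0], 0.64)]
brass_weight [([313.0, 289.0, 324.0, 312.0], 0.71)]
small_weight [([405.0, 184.0, 415.0, 199.0], 0.44)]
timer [([443.0, 208.0, 469.0, 220.0], 0.6)]
tape_roll [([178.0, 339.0, 212.0, 363.0], 0.87)]
{'fx': 538.2983834730073, 'fy': 538.2983834730073, 'cx': 317.7986776705448, 'cy': 241.63690991678132, 'dist_coeffs': array([-0.05439922,  0.        ,  0.        ,  0.        ,  0.        ]), 'extrinsics': array([[-6.74114922e-01, -7.38422685e-01, -1.73496570e-02,
         4.18843218e+02],
       [-3.89457403e-01,  3.75302752e-01, -8.41112820e-01,
         2.50705888e+02],
       [ 6.27608160e-01, -5.60249750e-01, -5.40581367e-01,
         1.07211340e+03],
       [ 0.00000000e+00,  0.00000000e+00,  0.00000000e+00,
         1.00000000e+00]])}
{'fx': 503.8768905642237, 'fy': 503.8768905642237, 'cx': 325.44125257431983, 'cy': 244.57565156860036, 'dist_coeffs': array([-0.1362081,  0.       ,  0.       ,  0.       ,  0.       ]), 'extrinsics': array([[ 8.81987825e-01, -4.71265951e-01, -2.42513791e-03,
        -5.04862152e+02],
       [-2.79814378e-01, -5.19526108e-01, -8.07339171e-01,
         2.17533171e+02],
       [ 3.79211539e-01,  7.12741907e-01, -5.90082691e-01,
         1.33339904e+03],
       [ 0.00000000e+00,  0.00000000e+00,  0.00000000e+00,
         1.00000000e+00]])}
```

View pics/s.png

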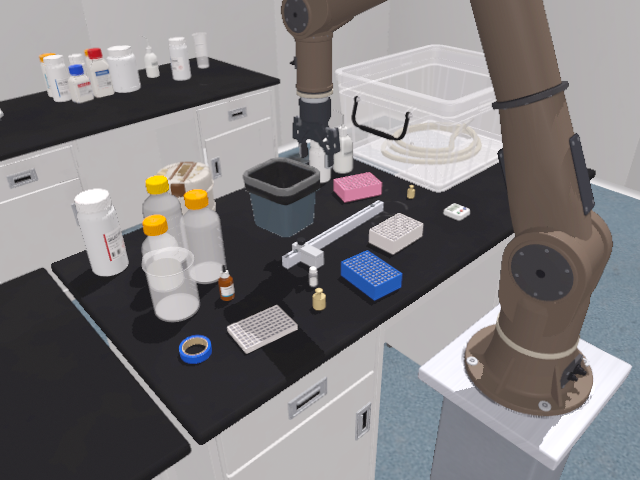

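View pics/d.png

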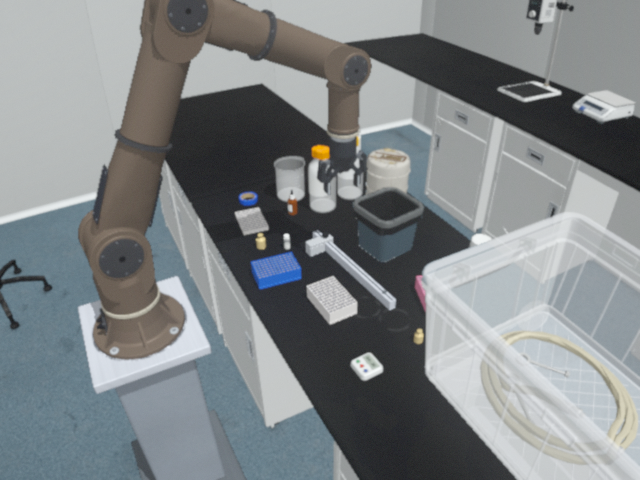

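The scene view shows the white deep plate at about (397,233), the fence running from (285,262) to (382,205) with the stop at (308,253), and the blue look-alike at (371,275). The side view agrees. Next I fit poses from the masks and outlines.

```bash
cat > h.py <<'E'
from plant import bot
import cv2,numpy as np
from scipy.optimize import minimize
def proj(m,P):
    E=m['extrinsics'];K=np.array([[m['fx'],0,m['cx']],[0,m['fy'],m['cy']],[0,0,1]])
    return cv2.projectPoints(np.float64(P).reshape(-1,1,3),cv2.Rodrigues(E[:3,:3])[0],E[:3,3],K,m['dist_coeffs'])[0].reshape(-1,2)
def ray(m,uv,z):
    K=np.array([[m['fx'],0,m['cx']],[0,m['fy'],m['cy']],[0,0,1]]);R=m['extrinsics'][:3,:3];t=m['extrinsics'][:3,3]
    n=cv2.undistortPoints(np.float64(uv).reshape(1,1,2),K,m['dist_coeffs']).ravel()
    d=R.T@np.array([n[0],n[1],1]);c=-R.T@t
    return c+d*(z-c[2])/d[2]
def box(x0,x1,y0,y1,z0,z1):
    return np.array([[x,y,z] for x in(x0,x1) for y in(y0,y1) for z in(z0,z1)],float)
def place(P,p):
    c,s=np.cos(p[2]),np.sin(p[2])
    return np.c_[P[:,0]*c-P[:,1]*s+p[0],P[:,0]*s+P[:,1]*c+p[1],P[:,2]]
S=4
def render(m,parts,p):
    im=np.zeros((480*S,640*S),np.uint8)
    for P in parts:
        h=cv2.convexHull(np.float32(proj(m,place(P,p))))
        cv2.fillConvexPoly(im,np.int32(np.round((h+.5)*S-.5)),1)
    return cv2.resize(im.astype(np.float32),(640,480),interpolation=cv2.INTER_AREA)
def fit(views,parts,p0):
    def cost(q):
        p=[q[0],q[1],q[2]/200]
        c=0
        for m,M in views:
            r=render(m,parts,p);c+=np.abs(r-M).sum()/M.sum()
        return c/len(views)
    q0=np.array([p0[0],p0[1],p0[2]*200.])
    r=minimize(cost,q0,method='Nelder-Mead',options=dict(initial_simplex=q0+np.array([[0,0,0],[25,0,0],[0,25,0],[0,0,40]]),maxiter=160,xatol=.1,fatol=1e-4))
    r=minimize(cost,r.x,method='Nelder-Mead',options=dict(initial_simplex=r.x+np.array([[3,3,6],[-6,0,0],[0,-6,0],[0,3,-12]]),maxiter=120,xatol=.1,fatol=1e-4))
    return [r.x[0],r.x[1],r.x[2]/200],r.fun
PL=[box(-42.75,42.75,-64,64,0,41)]
FE=[box(0,20,-200,200,0,30)]
ST=[box(-55,0,0,30,0,30)]
E
python3 - <<'E'
from h import *
w=bot.capture('wrist');cv2.imwrite('pics/w.png',w)
ms=bot.camera_model('scene');md=bot.camera_model('side')
from functools import reduce
res={}
for cam,m in(('scene',ms),('side',md)):
    for t,z in(('deep_plate',20),('fence',15),('end_stop',20),('vial',25),('brass_weight',25),('small_weight',20),('timer',9),('flat_plate',7)):
        for r in bot.masks_of(cam,t)[:3]:
            b=np.array(r['box']);P=ray(m,[(b[0]+b[2])/2,(b[1]+b[3])/2],z)
            print(cam,t,round(r['confidence'],2),b.round().tolist(),P.round()[:2],r['region'].sum())
            res[cam+t+str(b.round().astype(int)[0])]=r['region']
np.savez('m.npz',**res)
for a,b in((600,0),):pass
o=bot.get_obs();print(o['time_s'],o['eef_pos']);m=bot.camera_model('wrist');print(m)
E
```

```text
scene deep_plate 0.66 [334.0, 171.0, 380.0, 206.0] [ 755. -289.] 1041
scene deep_plate 0.64 [369.0, 214.0, 418.0, 255.0] [ 495. -163.] 1360
scene fence 0.83 [283.0, 203.0, 383.0, 266.0] [614. -49.] 1349
scene end_stop 0.92 [292.0, 233.0, 324.0, 269.0] [594.  60.] 521
scene vial 0.66 [311.0, 267.0, 318.0, 289.0] [490. 129.] 158
scene brass_weight 0.66 [313.0, 289.0, 324.0, 313.0] [418. 182.] 241
scene small_weight 0.63 [178.0, 336.0, 214.0, 363.0] [480. 467.] 510
scene small_weight 0.48 [406.0, 186.0, 413.0, 200.0] [ 617. -383.] 72
scene timer 0.67 [444.0, 205.0, 469.0, 218.0] [ 460. -408.] 255
scene timer 0.45 [178.0, 338.0, 214.0, 363.0] [491. 463.] 592
scene flat_plate 0.65 [227.0, 303.0, 297.0, 352.0] [453. 318.] 1911
side deep_plate 0.83 [251.0, 250.0, 303.0, 290.0] [419.  18.] 1335
side deep_plate 0.62 [308.0, 276.0, 358.0, 323.0] [ 502. -175.] 1514
side deep_plate 0.5 [414.0, 281.0, 424.0, 306.0] [ 727. -269.] 190
side fence 0.91 [311.0, 227.0, 398.0, 308.0] [629. -77.] 1076
side end_stop 0.95 [303.0, 232.0, 335.0, 256.0] [589.  74.] 385
side vial 0.61 [283.0, 231.0, 294.0, 250
[... 255 characters left out ...]
0.0, 234.0] [460. 318.] 615
side flat_plate 0.22 [309.0, 277.0, 361.0, 324.0] [ 514. -168.] 1516
1.45 [ 6.25012789e+02 -4.29543609e-02  2.31326737e+02]
{'fx': 334.53919361317855, 'fy': 334.53919361317855, 'cx': 319.6344839253857, 'cy': 247.18102787362338, 'dist_coeffs': array([-0.02847101,  0.        ,  0.        ,  0.        ,  0.        ]), 'extrinsics': array([[ 9.99999741e-01,  4.77650246e-04,  5.38608996e-04,
        -6.24592791e+02],
       [ 2.83520890e-04, -9.49019624e-01,  3.15216866e-01,
        -4.13034552e+01],
       [ 6.61713920e-04, -3.15216631e-01, -9.49019514e-01,
         3.81563028e+02],
       [ 0.00000000e+00,  0.00000000e+00,  0.00000000e+00,
         1.00000000e+00]])}
```

View pics/w.png

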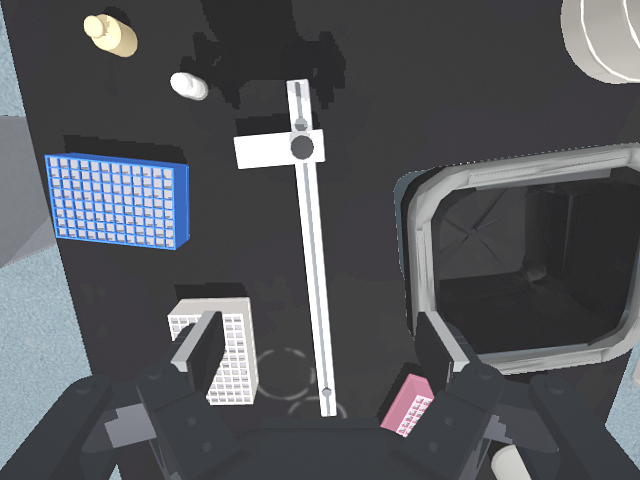

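The wrist view shows the fence front edge from (288,83) to (321,415) and the stop block at (235,138)–(238,168). The deep plate's top corners are near (168,315) and (245,312), with the blue plate at left.

```bash
python3 - <<'E'
from h import *
m=bot.camera_model('wrist');ms=bot.camera_model('scene');md=bot.camera_model('side')
for n,uv,z in [('f top',(288,83),30),('f bot',(321,415),30),('stop fl',(235,138),30),('stop fr',(238,168),30),('stop in',(298,161),30),
 ('plate tl',(168,315),41),('plate tr',(245,313),41),('plate foot tl',(178,299),0),('plate foot tr',(248,298),0),('plate foot br',(257,403),0),('blue foot ur',(189,165),0),('blue foot lr',(189,240),0),('blue lr top',(176,248),41),('blue ll top',(56,238),41)]:
    print(n,ray(m,uv,z).round(1)[:2])
M=np.load('m.npz');f=lambda k:M[k].astype(np.float32)
print('plate',fit([(ms,f('scenedeep_plate369')),(md,f('sidedeep_plate308'))],PL,[500,-170,0]))
print('fence',fit([(ms,f('scenefence283')),(md,f('sidefence311'))],FE,[615,-60,0.1]))
E
```

```text
f top [594.7 129.5]
f bot [ 626.5 -266.3]
stop fl [541.1  80. ]
stop fr [542.  51.]
stop in [602.8  57.8]
plate tl [ 452.1 -111.1]
plate tr [ 540.3 -108.1]
plate foot tl [ 447.  -111.9]
plate foot tr [ 535.3 -110.2]
plate foot br [ 536.3 -275. ]
blue foot ur [480.9  51.8]
blue foot lr [470.6 -34.5]
blue lr top [472.4 -30.7]
blue ll top [344.4 -19.5]
plate ([np.float64(498.07504198888176), np.float64(-171.64755199057737), np.float64(0.022844393438034603)], np.float64(0.06209880858659744))
fence ([np.float64(611.8616977833831), np.float64(-68.0932059862008), np.float64(0.08099071170723636)], np.float64(0.21144357323646545))
```

{"fn": "servo_tool", "kwargs": {
  "moves": [
    {"claw": 0,"delta_pos": [-0.035,-0.042,0],"spin": 0},
    {"claw": 0,"delta_pos": [-0.035,-0.042,0],"spin": 0},
    {"claw": 0,"delta_pos": [-0.035,-0.042,0],"spin": 0},
    {"claw": 0,"delta_pos": [-0.034,-0.04,0],"spin": 0},
    {"claw": 0,"delta_pos": [-0.034,-0.04,0],"spin": 0}
  ]
}}

```text
time_s: 2.08
eef_pos: [417.7, -174.0, 231.5]
ee_rot: [[0.0, 1.0, 0.001], [1.0, -0.0, -0.0], [-0.0, 0.001, -1.0]]
contact_force: [1.9, -1.4, -0.0]
opening: 85.6
finger_force: 0.0
```

{"fn": "servo_tool", "kwargs": {
  "moves": [
    {"claw": 0,"delta_pos": [0,0,0],"spin": 0.18},
    {"claw": 0,"delta_pos": [0,0,0],"spin": 0.18},
    {"claw": 0,"delta_pos": [0,0,0],"spin": 0.18},
    {"claw": 0,"delta_pos": [0,0,0],"spin": 0.18},
    {"claw": 0,"delta_pos": [0,0,0],"spin": 0.18}
  ]
}}

```text
time_s: 2.7
eef_pos: [419.0, -173.0, 231.5]
ee_rot: [[0.787, 0.617, 0.0], [0.617, -0.787, -0.0], [0.0, 0.0, -1.0]]
contact_force: [0.3, -0.2, 0.3]
opening: 85.9
finger_force: 0.0
```

{"fn": "servo_tool", "kwargs": {
  "moves": [
    {"claw": 0,"delta_pos": [0,0,0.02],"spin": 0.18},
    {"claw": 0,"delta_pos": [0,0,0.02],"spin": 0.18},
    {"claw": 0,"delta_pos": [0,0,0.02],"spin": 0.18},
    {"claw": 0,"delta_pos": [0,0,0.02],"spin": 0.05},
    {"claw": 0,"delta_pos": [0,0,0],"spin": 0}
  ]
}}

```text
time_s: 3.32
eef_pos: [418.2, -172.7, 150.5]
ee_rot: [[0.997, 0.081, -0.002], [0.081, -0.997, 0.0], [-0.002, -0.001, -1.0]]
contact_force: [-0.3, 0.2, 0.9]
opening: 85.1
finger_force: 0.0
```

```bash
python3 - <<'E'
from h import *
m=bot.camera_model('wrist');w=bot.capture('wrist')
for t,c in(([498,-172,.023],(0,0,255)),([600.5,56.3,.0805],(0,255,0))):
    for P in (PL if c[2] else ST+[box(0,20,-256,144,0,30)]):
        p=proj(m,place(P,t))
        for i in range(8):
            for j in range(i):
                if (np.abs(P[i]-P[j])>0).sum()==1: cv2.line(w,tuple(map(int,p[i])),tuple(map(int,p[j])),c,1)
cv2.imwrite('pics/w2.png',w)
E
```

```text
(no output)
```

View pics/w2.png

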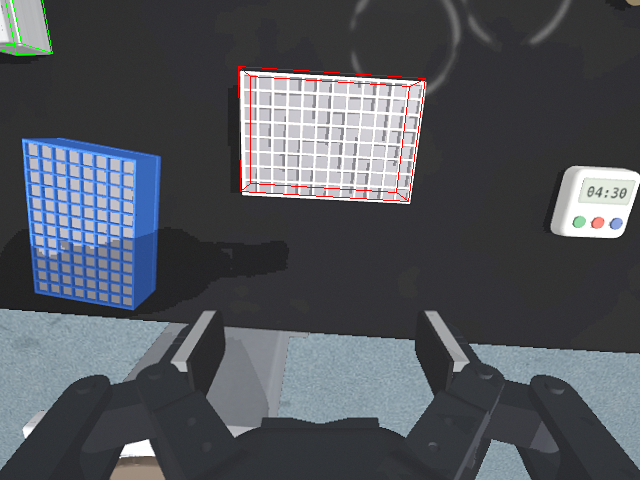

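{"fn": "servo_tool", "kwargs": {
  "moves": [
    {"claw": 0.2,"delta_pos": [0,0,0.04],"spin": 0},
    {"claw": 0.2,"delta_pos": [0,0,0.04],"spin": 0},
    {"claw": 0.2,"delta_pos": [0,0,0.04],"spin": 0},
    {"claw": 0.2,"delta_pos": [0,0,0.022],"spin": 0},
    {"claw": 0.2,"delta_pos": [0,0,0],"spin": 0}
  ]
}}

```text
time_s: 4.0
eef_pos: [418.9, -173.0, 9.0]
ee_rot: [[0.997, 0.081, -0.001], [0.081, -0.997, 0.001], [-0.001, -0.001, -1.0]]
contact_force: [-0.4, -1.3, 0.5]
opening: 68.1
finger_force: 0.0
```

{"fn": "servo_tool", "kwargs": {
  "moves": [
    {"claw": 0.2,"delta_pos": [0.01,0,0],"spin": 0},
    {"claw": 0.2,"delta_pos": [0.008,0,0],"spin": 0},
    {"claw": 0.2,"delta_pos": [0.006,0,0],"spin": 0},
    {"claw": 0.2,"delta_pos": [0.006,0,0],"spin": 0},
    {"claw": 0.2,"delta_pos": [0.006,0,0],"spin": 0}
  ]
}}

```text
time_s: 4.62
eef_pos: [454.8, -170.0, 9.4]
ee_rot: [[0.997, 0.081, -0.001], [0.081, -0.997, 0.0], [-0.001, -0.0, -1.0]]
contact_force: [-3.4, 0.1, 0.0]
opening: 68.2
finger_force: 1.3
```

{"fn": "servo_tool", "kwargs": {
  "moves": [
    {"claw": 0.2,"delta_pos": [0.008,0,0],"spin": 0},
    {"claw": 0.2,"delta_pos": [0.008,0,0],"spin": 0},
    {"claw": 0.2,"delta_pos": [0.008,0,0],"spin": 0},
    {"claw": 0.2,"delta_pos": [0.008,0,0],"spin": 0},
    {"claw": 0.2,"delta_pos": [0.008,0,0],"spin": 0}
  ]
}}

```text
time_s: 5.25
eef_pos: [495.3, -166.8, 9.3]
ee_rot: [[0.997, 0.081, 0.0], [0.081, -0.997, -0.0], [0.0, 0.0, -1.0]]
contact_force: [-1.5, -0.5, -1.0]
opening: 68.3
finger_force: 0.8
```

{"fn": "servo_tool", "kwargs": {
  "moves": [
    {"claw": 0.2,"delta_pos": [0.005,0,0],"spin": 0},
    {"claw": 0.2,"delta_pos": [0.004,0,0],"spin": 0},
    {"claw": 0.2,"delta_pos": [0.004,0,0],"spin": 0},
    {"claw": 0.2,"delta_pos": [0.003,0,0],"spin": 0},
    {"claw": 0.2,"delta_pos": [0.003,0,0],"spin": 0}
  ]
}}

```text
time_s: 5.88
eef_pos: [513.8, -165.3, 9.3]
ee_rot: [[0.997, 0.081, -0.0], [0.081, -0.997, 0.0], [-0.0, -0.0, -1.0]]
contact_force: [-3.2, 0.3, -0.2]
opening: 68.1
finger_force: 1.0
```

{"fn": "servo_tool", "kwargs": {
  "moves": [
    {"claw": 0.2,"delta_pos": [0.0015,0,0],"spin": 0},
    {"claw": 0.2,"delta_pos": [0.0015,0,0],"spin": 0}
  ]
}}

```text
time_s: 6.12
eef_pos: [516.6, -165.1, 9.3]
ee_rot: [[0.997, 0.081, -0.0], [0.081, -0.997, 0.0], [-0.0, -0.0, -1.0]]
contact_force: [-2.1, -0.5, 0.9]
opening: 68.1
finger_force: 1.1
```

{"fn": "servo_tool", "kwargs": {
  "moves": [
    {"claw": 0.2,"delta_pos": [0.0015,0,0],"spin": 0},
    {"claw": 0.2,"delta_pos": [0.0015,0,0],"spin": 0}
  ]
}}

```text
time_s: 6.38
eef_pos: [519.7, -164.9, 9.3]
ee_rot: [[0.997, 0.081, -0.0], [0.081, -0.997, 0.0], [-0.0, -0.0, -1.0]]
contact_force: [-2.9, -0.1, 0.8]
opening: 68.8
finger_force: 1.0
```

{"fn": "servo_tool", "kwargs": {
  "moves": [
    {"claw": 0.2,"delta_pos": [0.001,0,0],"spin": 0},
    {"claw": 0.2,"delta_pos": [0.001,0,0],"spin": 0}
  ]
}}

```text
time_s: 6.62
eef_pos: [521.4, -164.7, 9.3]
ee_rot: [[0.997, 0.081, -0.001], [0.081, -0.997, 0.0], [-0.001, -0.0, -1.0]]
contact_force: [-4.7, -0.7, 3.3]
opening: 68.2
finger_force: 2.4
```

{"fn": "servo_tool", "kwargs": {
  "moves": [
    {"claw": 0.2,"delta_pos": [0.001,0,0],"spin": 0},
    {"claw": 0.2,"delta_pos": [0.001,0,0],"spin": 0}
  ]
}}

```text
time_s: 6.88
eef_pos: [521.4, -164.7, 9.1]
ee_rot: [[0.997, 0.08, -0.004], [0.08, -0.997, 0.001], [-0.004, -0.001, -1.0]]
contact_force: [-10.5, 0.5, 6.7]
opening: 68.4
finger_force: 5.3
```

{"fn": "servo_tool", "kwargs": {
  "moves": [
    {"claw": 0.2,"delta_pos": [-0.015,0,0],"spin": 0},
    {"claw": 0.6,"delta_pos": [-0.015,0,0],"spin": 0},
    {"claw": 0.6,"delta_pos": [0,0,-0.04],"spin": 0},
    {"claw": 0.6,"delta_pos": [0,0,-0.04],"spin": 0},
    {"claw": 0.6,"delta_pos": [0,0.03,-0.01],"spin": 0}
  ]
}}

```text
time_s: 7.5
eef_pos: [497.4, -195.4, 101.8]
ee_rot: [[0.996, 0.084, 0.004], [0.084, -0.996, 0.001], [0.004, -0.0, -1.0]]
contact_force: [0.7, -0.6, 0.8]
opening: 34.4
finger_force: 0.0
```

{"fn": "servo_tool", "kwargs": {
  "moves": [
    {"claw": 0.6,"delta_pos": [0.02,0.025,0],"spin": 0},
    {"claw": 0.6,"delta_pos": [0.02,0.025,0],"spin": 0},
    {"claw": 0.6,"delta_pos": [0.02,0.02,0],"spin": 0},
    {"claw": 0.6,"delta_pos": [0.023,0,0],"spin": 0},
    {"claw": 0.6,"delta_pos": [0,0,0],"spin": -0.18}
  ]
}}

```text
time_s: 8.12
eef_pos: [585.8, -259.4, 99.0]
ee_rot: [[0.965, 0.262, 0.001], [0.262, -0.965, 0.0], [0.001, 0.0, -1.0]]
contact_force: [-0.8, 0.5, -0.6]
opening: 34.0
finger_force: 0.0
```

{"fn": "servo_tool", "kwargs": {
  "moves": [
    {"claw": 0.6,"delta_pos": [0,0,0],"spin": -0.18},
    {"claw": 0.6,"delta_pos": [0,0,0],"spin": -0.18},
    {"claw": 0.6,"delta_pos": [0,0,0],"spin": -0.18},
    {"claw": 0.6,"delta_pos": [0,0,0],"spin": -0.18},
    {"claw": 0.6,"delta_pos": [0,0,0],"spin": -0.18}
  ]
}}

```text
time_s: 8.75
eef_pos: [584.0, -260.0, 99.3]
ee_rot: [[0.393, 0.919, 0.0], [0.919, -0.393, 0.0], [0.0, 0.0, -1.0]]
contact_force: [-0.9, -1.1, 0.7]
opening: 34.0
finger_force: 0.0
```

{"fn": "servo_tool", "kwargs": {
  "moves": [
    {"claw": 0.6,"delta_pos": [0,0,0],"spin": -0.18},
    {"claw": 0.6,"delta_pos": [0,0,0],"spin": -0.18},
    {"claw": 0.6,"delta_pos": [0,0,0],"spin": -0.131},
    {"claw": 0.6,"delta_pos": [0,0,0],"spin": 0}
  ]
}}

```text
time_s: 9.25
eef_pos: [584.0, -260.2, 99.3]
ee_rot: [[-0.08, 0.997, 0.0], [0.997, 0.08, 0.0], [0.0, 0.0, -1.0]]
contact_force: [-0.3, -0.2, -0.5]
opening: 34.2
finger_force: 0.0
```

```bash
python3 - <<'E'
from h import *
m=bot.camera_model('wrist');w=bot.capture('wrist')
o=bot.get_obs();print(o['eef_pos'])
for t,c in(([575,-166,.0805],(0,0,255)),([600.5,56.3,.0805],(0,255,0))):
    for P in (PL if c[2] else ST+[box(0,20,-256,144,0,30)]):
        p=proj(m,place(P,t))
        for i in range(8):
            for j in range(i):
                if (np.abs(P[i]-P[j])>0).sum()==1: cv2.line(w,tuple(map(int,p[i])),tuple(map(int,p[j])),c,1)
cv2.imwrite('pics/w3.png',w)
E
```

```text
[ 584.09322552 -260.10807271   99.31206056]
```

View pics/w3.png

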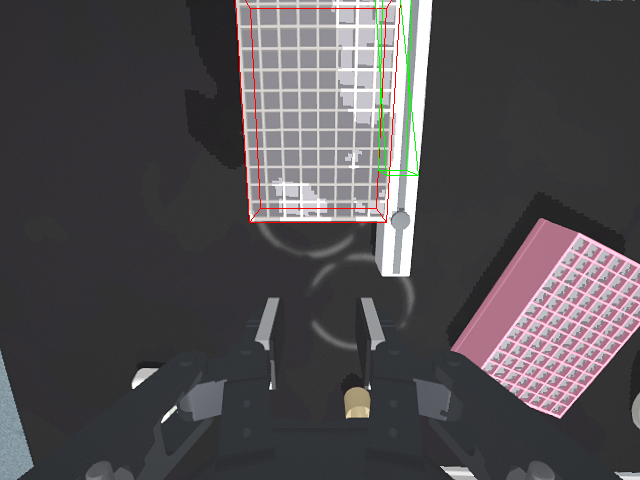

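{"fn": "servo_tool", "kwargs": {
  "moves": [
    {"claw": 0.6,"delta_pos": [0,0,0.03],"spin": 0},
    {"claw": 0.6,"delta_pos": [0,0,0.03],"spin": 0},
    {"claw": 0.6,"delta_pos": [0,0,0.03],"spin": 0},
    {"claw": 0.6,"delta_pos": [0.006,0,0],"spin": 0},
    {"claw": 0.6,"delta_pos": [0.006,0,0],"spin": 0}
  ]
}}

```text
time_s: 9.93
eef_pos: [584.1, -247.5, 10.3]
ee_rot: [[-0.08, 0.997, 0.001], [0.997, 0.08, -0.0], [-0.0, 0.001, -1.0]]
contact_force: [-0.7, 0.1, 0.2]
opening: 34.1
finger_force: 0.0
```

{"fn": "servo_tool", "kwargs": {
  "moves": [
    {"claw": 0.6,"delta_pos": [0.006,0,0],"spin": 0},
    {"claw": 0.6,"delta_pos": [0.006,0,0],"spin": 0},
    {"claw": 0.6,"delta_pos": [0.006,0,0],"spin": 0},
    {"claw": 0.6,"delta_pos": [0.006,0,0],"spin": 0},
    {"claw": 0.6,"delta_pos": [0.006,0,0],"spin": 0}
  ]
}}

```text
time_s: 10.55
eef_pos: [581.2, -217.9, 9.4]
ee_rot: [[-0.081, 0.997, 0.0], [0.997, 0.081, -0.0], [-0.0, 0.0, -1.0]]
contact_force: [0.6, -2.9, 1.8]
opening: 33.9
finger_force: 1.3
```

{"fn": "servo_tool", "kwargs": {
  "moves": [
    {"claw": 0.6,"delta_pos": [0.008,0,0],"spin": 0},
    {"claw": 0.6,"delta_pos": [0.008,0,0],"spin": 0},
    {"claw": 0.6,"delta_pos": [0.008,0,0],"spin": 0},
    {"claw": 0.6,"delta_pos": [0.008,0,0],"spin": 0},
    {"claw": 0.6,"delta_pos": [0.008,0,0],"spin": 0}
  ]
}}

```text
time_s: 11.18
eef_pos: [577.8, -177.6, 9.3]
ee_rot: [[-0.081, 0.997, -0.0], [0.997, 0.081, 0.0], [0.0, -0.0, -1.0]]
contact_force: [1.0, -1.8, 0.7]
opening: 33.8
finger_force: 1.1
```

Smooth; continuing (about 91 mm to go).

{"fn": "servo_tool", "kwargs": {
  "moves": [
    {"claw": 0.6,"delta_pos": [0.008,0,0],"spin": 0},
    {"claw": 0.6,"delta_pos": [0.008,0,0],"spin": 0},
    {"claw": 0.6,"delta_pos": [0.008,0,0],"spin": 0},
    {"claw": 0.6,"delta_pos": [0.008,0,0],"spin": 0},
    {"claw": 0.6,"delta_pos": [0.008,0,0],"spin": 0}
  ]
}}

```text
time_s: 11.8
eef_pos: [574.5, -137.7, 9.2]
ee_rot: [[-0.081, 0.997, -0.0], [0.997, 0.081, 0.0], [0.0, -0.0, -1.0]]
contact_force: [0.8, -1.8, -1.1]
opening: 34.1
finger_force: 0.9
```

{"fn": "servo_tool", "kwargs": {
  "moves": [
    {"claw": 0.6,"delta_pos": [0.008,0,0],"spin": 0},
    {"claw": 0.6,"delta_pos": [0.008,0,0],"spin": 0},
    {"claw": 0.6,"delta_pos": [0.007,0,0],"spin": 0},
    {"claw": 0.6,"delta_pos": [0.006,0,0],"spin": 0},
    {"claw": 0.6,"delta_pos": [0.005,0,0],"spin": 0}
  ]
}}

```text
time_s: 12.42
eef_pos: [571.9, -104.0, 9.3]
ee_rot: [[-0.081, 0.997, -0.0], [0.997, 0.081, 0.0], [0.0, -0.0, -1.0]]
contact_force: [-0.4, -1.9, -0.9]
opening: 34.4
finger_force: 0.6
```

{"fn": "servo_tool", "kwargs": {
  "moves": [
    {"claw": 0.6,"delta_pos": [0.003,0,0],"spin": 0},
    {"claw": 0.6,"delta_pos": [0.002,0,0],"spin": 0},
    {"claw": 0.6,"delta_pos": [0.002,0,0],"spin": 0},
    {"claw": 0.6,"delta_pos": [0.002,0,0],"spin": 0}
  ]
}}

```text
time_s: 12.92
eef_pos: [571.2, -95.5, 9.3]
ee_rot: [[-0.081, 0.997, 0.0], [0.997, 0.081, -0.0], [-0.0, 0.0, -1.0]]
contact_force: [0.6, -1.1, -1.2]
opening: 34.2
finger_force: 0.6
```

{"fn": "servo_tool", "kwargs": {
  "moves": [
    {"claw": 0.6,"delta_pos": [0.002,0,0],"spin": 0},
    {"claw": 0.6,"delta_pos": [0.002,0,0],"spin": 0},
    {"claw": 0.6,"delta_pos": [0.002,0,0],"spin": 0}
  ]
}}

```text
time_s: 13.3
eef_pos: [570.7, -89.4, 9.3]
ee_rot: [[-0.081, 0.997, 0.0], [0.997, 0.081, 0.0], [0.0, 0.0, -1.0]]
contact_force: [0.6, -1.5, -0.4]
opening: 34.2
finger_force: 0.6
```

{"fn": "servo_tool", "kwargs": {
  "moves": [
    {"claw": 0.6,"delta_pos": [0.001,0,0],"spin": 0},
    {"claw": 0.6,"delta_pos": [0.001,0,0],"spin": 0}
  ]
}}

```text
time_s: 13.55
eef_pos: [570.6, -87.5, 9.3]
ee_rot: [[-0.081, 0.997, 0.0], [0.997, 0.081, -0.0], [-0.0, 0.0, -1.0]]
contact_force: [-0.2, -0.7, -0.2]
opening: 34.0
finger_force: 0.7
```

{"fn": "servo_tool", "kwargs": {
  "moves": [
    {"claw": 0.6,"delta_pos": [0.001,0,0],"spin": 0},
    {"claw": 0.6,"delta_pos": [0.001,0,0],"spin": 0}
  ]
}}

```text
time_s: 13.8
eef_pos: [570.5, -86.4, 9.4]
ee_rot: [[-0.08, 0.997, 0.0], [0.997, 0.08, -0.001], [-0.001, 0.0, -1.0]]
contact_force: [0.1, -6.1, -1.8]
opening: 34.2
finger_force: 3.0
```

Contact with the stop, where predicted. One more millimetre, then back off, lift and look.

{"fn": "servo_tool", "kwargs": {
  "moves": [
    {"claw": 0.6,"delta_pos": [0.001,0,0],"spin": 0},
    {"claw": 0.6,"delta_pos": [0,0,0],"spin": 0}
  ]
}}

```text
time_s: 14.05
eef_pos: [570.4, -86.4, 9.4]
ee_rot: [[-0.079, 0.997, 0.0], [0.997, 0.079, -0.002], [-0.002, 0.0, -1.0]]
contact_force: [-0.2, -6.3, -1.3]
opening: 34.1
finger_force: 3.4
```

{"fn": "servo_tool", "kwargs": {
  "moves": [
    {"claw": 0.6,"delta_pos": [-0.008,0,0],"spin": 0},
    {"claw": 0.6,"delta_pos": [-0.02,0,0],"spin": 0},
    {"claw": 0.6,"delta_pos": [0,0,-0.05],"spin": 0},
    {"claw": 0.6,"delta_pos": [0,0,-0.06],"spin": 0},
    {"claw": 0.6,"delta_pos": [0,0,0],"spin": 0}
  ]
}}

```text
time_s: 14.68
eef_pos: [575.8, -114.0, 124.3]
ee_rot: [[-0.08, 0.997, 0.009], [0.997, 0.08, -0.001], [-0.002, 0.009, -1.0]]
contact_force: [-0.4, 0.6, -1.0]
opening: 34.1
finger_force: 0.0
```

```bash
python3 - <<'E'
from h import *
m=bot.camera_model('wrist');w=bot.capture('wrist');o=bot.get_obs();print(o['time_s'],o['eef_pos'])
cv2.imwrite('pics/w4.png',w)
r=[x for x in bot.masks_of('wrist','deep_plate')]
for x in r: print(x['confidence'],np.round(x['box']))
E
```

```text
14.725 [ 574.13501044 -113.81017983  121.71641837]
0.95 [236.   2. 382. 201.]
0.75 [421. 360. 584. 479.]
0.7 [  0.   1. 202. 125.]
```

View pics/w4.png

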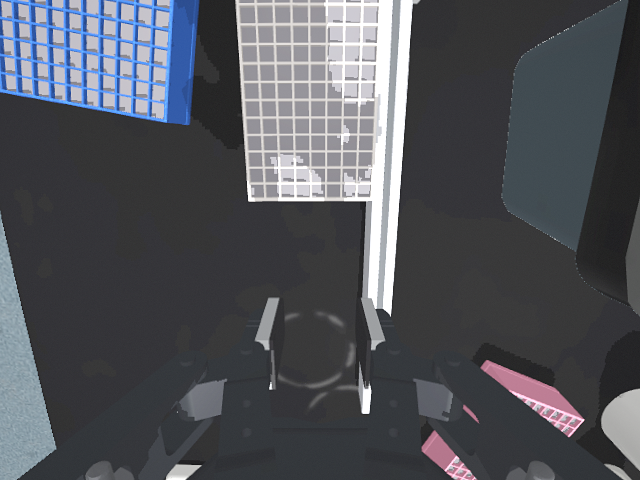

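The plate lies along the fence here, with its near corners at (248,201) and (372,200). The stop end is out of view, so I move up to check it.

{"fn": "servo_tool", "kwargs": {
  "moves": [
    {"claw": 0.6,"delta_pos": [0.02,-0.01,-0.05],"spin": 0},
    {"claw": 0.6,"delta_pos": [0.02,-0.01,-0.05],"spin": 0},
    {"claw": 0.6,"delta_pos": [0.02,0,-0.03],"spin": 0},
    {"claw": 0.6,"delta_pos": [0,0,0],"spin": 0},
    {"claw": 0.6,"delta_pos": [0,0,0],"spin": 0}
  ]
}}

```text
time_s: 15.4
eef_pos: [547.0, -55.1, 247.5]
ee_rot: [[-0.08, 0.997, -0.003], [0.997, 0.08, -0.0], [-0.0, -0.003, -1.0]]
contact_force: [-0.3, -0.6, -0.8]
opening: 34.2
finger_force: 0.0
```

```bash
python3 - <<'E'
from h import *
m=bot.camera_model('wrist');w=bot.capture('wrist')
r=bot.masks_of('wrist','deep_plate')
for x in r:print(np.round(x['box']),x['confidence'])
b=min(r,key=lambda x:abs((x['box'][0]+x['box'][2])/2-300))
f=fit([(m,b['region'].astype(np.float32))],PL,[562.7,-10.9,.08]);print(f)
cv2.imwrite('pics/w5.png',cv2.resize(w[20:260,160:480],None,fx=2.5,fy=2.5,interpolation=cv2.INTER_CUBIC))
E
```

```text
[293. 111. 383. 238.] 0.85
[127.  80. 267. 190.] 0.76
[418. 340. 521. 438.] 0.7
([np.float64(561.4984161752961), np.float64(-11.196297898656812), np.float64(0.07980140570124208)], np.float64(0.013070455752313137))
```

View pics/w5.png

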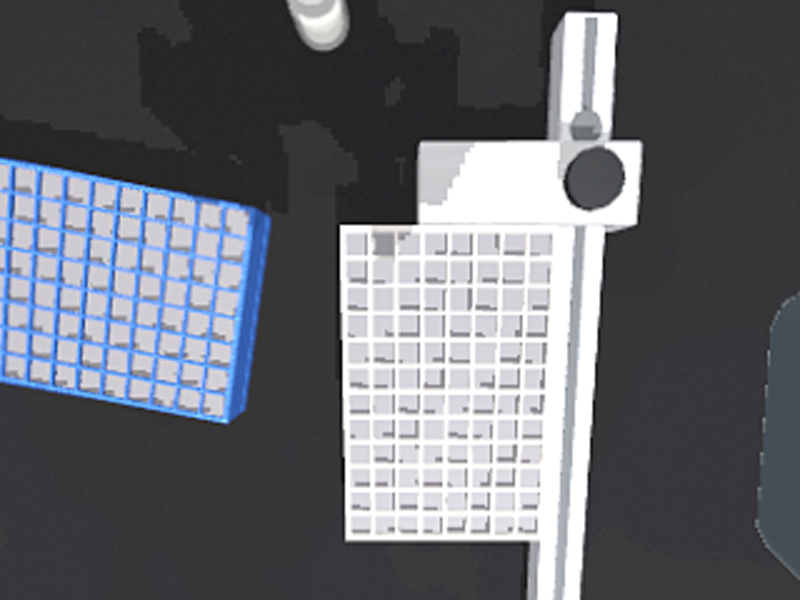

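The picture shows the plate flush along the fence (edge at about x=550) and its end against the stop (y≈225). The fit is within about 1 mm of target and the angle matches.

```bash
python3 -c "
from plant import bot
print(bot.close_job())"
```

```text
the job is handed in; nothing more can be done
None
```

The deep-well plate was pushed flush against the fence and the end stop, its fitted centre about 1 mm from where I worked out home to be; the job is handed in at about 15 s of the 51 s, and nothing else was touched as far as I could tell.

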